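# Tare the pan scale and hold its draught cover open

### The arm

A 7-joint arm with a two-finger parallel gripper is mounted at the origin on a cart in front of the work surface, level with it; the furniture and walls round the work are solid. World frame = base frame: x ahead of the robot, y to its left, z up, the work surface at z = 0. Lengths are in m, angles in rad, forces in N, time in s.
With the tool pointing down it reaches from about 0.425 to 0.875 m from the base axis. Payload 4.7 kg.
Tool frame: the origin (TCP) lies between the finger pads; the fingertips stand 19 mm ahead of it and the grasp point (between the pads) is the TCP (r.tcp_to_tips is the distance from the TCP to the fingertips, in m); z points along the fingers, y is the line along which they close (so a half turn about z gives the same grasp; the last joint's range is limited). The gripper opens to 87 mm and grips with 3 to 60 N. Pads are 19 mm wide; open, the fingers measure 117 mm over their backs; the gripper's body (75 mm by 190 mm) begins 51 mm behind the grasp point.
Start: joints at [-1.093, 0.321, -0.07, 1.45, 0.023, 1.371, -0.057], TCP at [0.291, 0.581, 0.242] pointing down, gripper open.
Joint ranges: [-2.86, 2.86], [-0.3, 2.09], [-1.38, 1.24], [0.06, 2.45], [-1.56, 4.7], [0.09, 2.05], [-2.69, 2.69]. Speed limits (rad/s): [2.57, 2.57, 3.14, 3.14, 3.14, 3.14, 3.14].

### API

Orientations are given as a unit quaternion [x, y, z, w].
In Python, from plant import r gives the robot as it stands. The module is installed in compiled form; this text tells all that it offers.
- The arm moves only by the tool step_arm, never from a script. Its arguments are lists of equal length, an entry for each row: "dr": the turn, a rotation vector about the tool's x, y, z in rad, a list of three; "linear": the shift along the tool's x, y, z in m, a list of three; "hand": the closure, from 0 (fully open) to 1 (shut). A call has 1 to 20 rows; each row shifts and turns the commanded pose from where the row before left it, along the tool's axes as they then stand; what a row does not reach is not made up. A row lasts 1/8 s, in which the tool goes at most 62.5 mm and 10.7 degrees, less where a joint would pass 70% of its speed; a pose out of reach is approached as far as the arm can. A call is refused whole if a number of a shift passes 0.0625 or a number of a turn 0.188, either way. A call with a gripper value outside its range is refused whole. The fingers move at their own pace and stop on an object; "grip_force" is the grip in N (left out, the last holds). Time passes only in rows, so rows that do not move let the fingers close. It gives the time, the measured TCP pose, the force, the opening and the grip force at its end, in the units of the state.
- r.get_state(): the state, without advancing time (a new reading comes with each control period).
- r.camera(name): name is "scene" or "top" or "wrist"; returns a dict with "image" (420x560x3 uint8, red, green, blue), "fx", "fy", "cx", "cy" (pixels), "xyz" and "attitude" of the camera in the world; the wrist camera has in their place "tool_from_camera" (4x4, takes a point from camera to tool coordinates, whose origin is the TCP and whose axes are the flange's). Camera axes: x right, y up, looking along -z (the intrinsics and any distortion apply to the point x, -y, -z); pixel columns grow to the right and rows downward; lengths in m; the calibration is good to about 2 mm. A picture is of the moment at which its call begins: read the wrist's pose just before it. There is no depth.
- r.close_job(): hands the job in; it is judged then, once.
The state is a dict: "time_s": time; "joints": joint angles; "dq": joint speeds; "tau": joint torques, N m; "eef_pos": TCP position; "tcp_rot": TCP orientation; "wrist_force": force on the tool from outside, world axes, zero at the start; "wrist_torque": the same for the moment, N m; "width": finger opening in m; "gripper_force": force on a finger pad.
Only numpy, scipy, OpenCV 4.12 (cv2) and the standard library are available. Lean on these libraries where they do the work, as an engineer would, in place of code of your own. Each camera call takes 0.05 s, during which the arm holds its last target. There are 200 camera calls.

### The job

The empty mixing cup stands on the pan of the scale. With the draught cover still shut, turn the ribbed tare ring until the dial's zero mark stands exactly under the needle, then take the cover by its grip, lift it to 60 degrees from shut and finish holding it there, because it has no stay and would fall, and I need both hands to fill the cup. Do not move the cup or the other things on the table.

Things in the scene. Friction and masses are not known exactly. Their poses are not given: they have to be found in the camera images.
- pan_scale: Fixed pan scale. Grey base 189 deep (x) x 334 wide (y), flat top 46 mm up. Origin: on the table under its middle; +x away from the robot at yaw 0, +y left. On its left stands the weighing chamber, clear panes in aluminium frames (x -70 to +80, y -15 to +155 mm, walls to z 106) under the hinged cover; on its right a 76 mm high console with the dial, at x -12, y -110. Place and yaw vary.
- dial_centre (a point): Centre of the dial face, on the tare ring's vertical axis, 89 mm above the table. The ring: dark ribbed steel, 68 mm across, from 78 to 98 mm above the table, on the flat console top (76 mm); 55 mm from the cover's side (116 mm high). It turns with the white dial plate both ways against 0.06 N m of friction and stays put; stops 3.1 rad either way from +x.
- zero_mark (a point): The dial's zero mark: a broad black bar 10 mm long with a round dot inwards of it (all other marks are thin and short, 12 degrees apart). The point is on the mark, 25 mm from the dial's centre, 91 mm above the table; it turns with the ring. At the start it is turned 0.3 to 2.0 rad anticlockwise (seen from above) from the needle.
- needle_tip (a point): Tip of the thin black needle over the dial, 25 mm from the dial's centre, 91 mm above the table; the tail end is short and thicker. It stands on its own spindle under a clear pane: it does not turn with the ring and cannot be touched. It points within 0.5 rad of the scale's +x, differently at each start.
- cover (a joint): Opening angle of the draught cover in rad: 0 shut, grows as its front edge rises, stop at 1.40; 60 degrees is 1.047. The cover is a flat aluminium frame round a clear pane, 10 mm thick, 176 mm wide, 0.4 to 0.65 kg, hinged along the chamber's rear top edge; let go at any angle, it falls shut.
- cover_hinge (a point): Middle of the cover's hinge axis, which is parallel to the scale's y; fixed at x +84, y +70, z 109 mm in the scale's frame.
- cover_grip (a point): Centre of the cover's grip: a black barrel, 16 mm in diameter, 30 mm long along the scale's y, 188 mm from the hinge axis, in front of the middle of the cover's front edge; 109 mm above the table while shut. A stem 14 mm wide joins it to the frame, 30 mm behind. Its two flat ends can be pinched from above (30 mm apart); so held it pivots between the fingers as the cover rises.
- cup: Open white cup, 66 mm in diameter at the rim, 36 mm high, standing loose on the round steel pan inside the chamber. Origin: centre of its underside, 59 mm above the table.
- gesso_jar: White jar with a lid, 66 mm in diameter and 85 mm high, standing beside the scale to its left. Origin: centre of its underside. Leave it.
- pencil: Yellow pencil, 178 mm long, lying in front of the scale. Origin: centre of its underside. Leave it.
- glue_bottle: Bottle, 52 mm in diameter and 150 mm high, standing to the left. Origin: centre of its underside. Leave it.
- sanding_block: Cork sanding block, 63 x 104 x 32 mm, to the left. Origin: centre of its underside. Leave it.
- batten_bit: Short wooden batten, 34 x 200 x 18 mm, to the right. Origin: centre of its underside. Leave it.
- tape_measure: Tape measure standing on edge, 32 x 97 x 64 mm, to the right. Origin: centre of its underside. Leave it.
- offcut: Wooden offcut, 45 x 50 x 36 mm, to the right at the back. Origin: centre of its underside. Leave it.

How it is judged:
On the way, in this order (a step that is already met when the one before it is completed fails the run):
1. the zero mark stands under the needle with the cover shut, and the tare ring is let go (horizontal distance between needle_tip and zero_mark below 0.003 m and value of joint cover below 0.03 rad and contact force between the fingers and pan_scale below 0.2 N), for 0.3 s.
2. the cover is held at 60 degrees (value of joint cover between 0.9602 and 1.1342 rad and contact force between the fingers and pan_scale above 0.5 N), for 0.3 s.
At the end, for the whole second after the job is handed in: The fingers hold the cover still at 60 degrees, within 5, and nothing else props it; the zero mark is under the needle within 3 mm at the tip (half a division), the cup stands within 15 mm of its place, the other things within 20 mm of theirs (all of step 2 and horizontal distance between needle_tip and zero_mark below 0.003 m and velocity of joint cover between -0.05 and 0.05 rad/s and angle between cup's own z axis and vertical below 0.15 rad and distance of cup from where it was at the start of the episode below 0.015 m and distance of each of gesso_jar, pencil, glue_bottle, sanding_block, batten_bit, tape_measure, offcut from where it was at the start of the episode below 0.02 m and contact force between pan_scale and gesso_jar below 0.2 N and contact force between pan_scale and pencil below 0.2 N and contact force between pan_scale and glue_bottle below 0.2 N and contact force between pan_scale and sanding_block below 0.2 N and contact force between pan_scale and batten_bit below 0.2 N and contact force between pan_scale and tape_measure below 0.2 N and contact force between pan_scale and offcut below 0.2 N); the arm keeps its last pose, push and grip.
It fails at once if the cover is raised while the dial does not read zero (value of joint cover above 0.08 rad and horizontal distance between needle_tip and zero_mark above 0.004 m).
It fails at once if the cup or a bystander is disturbed (distance of any of gesso_jar, pencil, glue_bottle, sanding_block, batten_bit, tape_measure, offcut, cup from where it was at the start of the episode above 0.03 m or angle between cup's own z axis and vertical above 0.35 rad).
It also fails if it takes over 64 s, if anything falls off the work surface, if the arm or the gripper's body presses on something with over 40 N, if the wrist force passes 120 N, or if a joint passes its speed limit or range.

## Working session

There is one attempt and no reset: what is moved stays moved. The work goes in short steps, Python scripts to look and compute and a tool call to move; the robot and the scene stay as the last step left them, time stands still between calls to the robot, and variables do not carry over. Pictures are saved under pics/ and viewed, at most 10 in all, crops included, and the job is handed in when it is done.

Besides the shell and the picture viewer there is one more tool, called after "Request:" as a command line: name --argument value ..., lists and objects as JSON in quotes. step_arm: Moves the arm, as the interface text tells. Its arguments: {"type":"object","properties":{"dr":{"type":"array"},"linear":{"type":"array"},"hand":{"type":"array"},"grip_force":{"type":"number"}},"required":["dr","linear","hand"]}

```bash
mkdir -p pics; python3 - <<'E'
from plant import r
import cv2,numpy as np
np.set_printoptions(precision=4,suppress=True)
s=r.get_state();print({k:s[k] for k in('time_s','eef_pos','tcp_rot','width')},r.tcp_to_tips)
for n in('top','scene'):
    c=r.camera(n);cv2.imwrite(f'pics/{n}0.png',cv2.cvtColor(c['image'],cv2.COLOR_RGB2BGR));print({k:v for k,v in c.items() if k!='image'})
c=r.camera('wrist');print({k:v for k,v in c.items() if k!='image'})
E
```

```text
{'time_s': 0.0, 'eef_pos': array([0.2906, 0.5809, 0.2405]), 'tcp_rot': array([ 0.2298,  0.9732, -0.0009, -0.0002]), 'width': 0.08701760311138636} 0.019
{'fx': 397.230734898559, 'fy': 397.230734898559, 'cx': 275.58128874322375, 'cy': 213.8990402346823, 'xyz': array([0.3756, 0.0369, 1.2709]), 'attitude': array([-0.051 ,  0.0476,  0.7105, -0.7003])}
{'fx': 440.7143257024954, 'fy': 440.7143257024954, 'cx': 280.31698776010575, 'cy': 209.5227904180922, 'xyz': array([-0.5538, -0.4679,  0.859 ]), 'attitude': array([ 0.4074, -0.2644, -0.4738,  0.7346])}
{'fx': 365.5358781401719, 'fy': 365.5358781401719, 'cx': 276.9290671752058, 'cy': 211.2690897371158, 'tool_from_camera': array([[-0.0007,  0.9538,  0.3004,  0.0837],
       [ 1.    ,  0.0004,  0.0011,  0.0003],
       [ 0.0009,  0.3004, -0.9538, -0.1433],
       [ 0.    ,  0.    ,  0.    ,  1.    ]])}
```

View pics/top0.png

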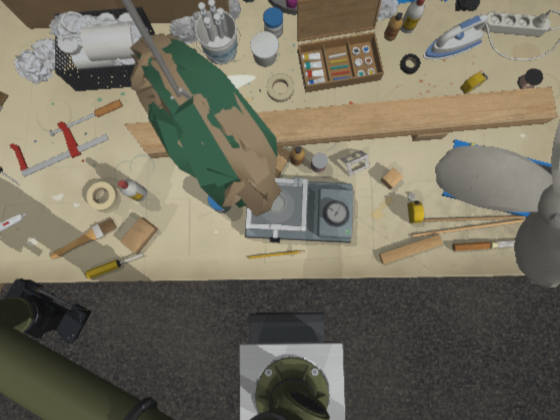

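View pics/scene0.png

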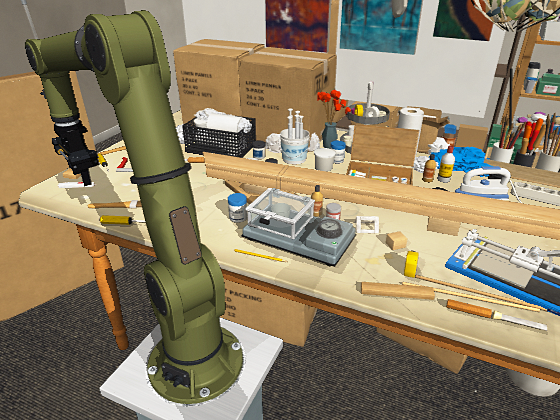

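The top view shows the scale with its dial near (336,212), the cover's grip near (275,239), and the pencil in front at (275,254). A cloth hides the chamber's rear left. The scene view shows the scale with the cover shut, the jar to its left, and the arm's tool far to the left.

```bash
cat > h.py <<'E'
from plant import r
import cv2,numpy as np
from scipy.spatial.transform import Rotation as R
np.set_printoptions(precision=4,suppress=True)
def pose(c,s=None):
    if 'xyz' in c: return R.from_quat(c['attitude']).as_matrix(),np.array(c['xyz'])
    T=np.eye(4);T[:3,:3]=R.from_quat(s['tcp_rot']).as_matrix();T[:3,3]=s['eef_pos']
    T=T@c['tool_from_camera'];return T[:3,:3],T[:3,3]
def ray(c,P,u,v,z):
    M,o=P;d=M@np.array([(u-c['cx'])/c['fx'],-(v-c['cy'])/c['fy'],-1]);return o+d*(z-o[2])/d[2]
def proj(c,P,p):
    M,o=P;q=M.T@(np.array(p)-o);return np.array([c['cx']+c['fx']*q[0]/-q[2],c['cy']-c['fy']*q[1]/-q[2]])
def scale_pt(d,yaw,x,y,z):  # from dial centre
    k=np.array([x+.012,y+.110]);c,s=np.cos(yaw),np.sin(yaw);return np.array([d[0]+c*k[0]-s*k[1],d[1]+s*k[0]+c*k[1],z])
def save(c,n,crop=None,f=1):
    im=c['image'] if crop is None else c['image'][crop[1]:crop[3],crop[0]:crop[2]]
    cv2.imwrite('pics/'+n,cv2.resize(cv2.cvtColor(im,cv2.COLOR_RGB2BGR),None,fx=f,fy=f,interpolation=cv2.INTER_CUBIC))
E
python3 - <<'E'
from h import *
c=r.camera('top');P=pose(c)
d=ray(c,P,336,212,.098);g=ray(c,P,275,239,.109);print(d,g)
v=(g-d)[:2];k=np.array([-.104+.012,.18]);print(np.linalg.norm(v),np.linalg.norm(k),'yaw',np.arctan2(v[1],v[0])-np.arctan2(k[1],k[0]))
save(c,'top1.png',(200,160,380,270),4)
print('pencil',ray(c,P,275,254,.007))
E
```

```text
[ 0.5435 -0.1387  0.098 ] [0.4647 0.0442 0.109 ]
0.19911027645392979 0.20214846029589242 yaw -0.0657768978189972
pencil [0.425  0.0455 0.007 ]
```

View pics/top1.png

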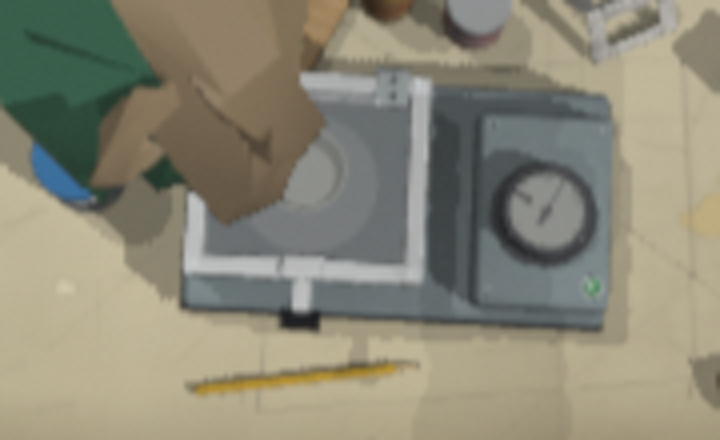

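```bash
python3 - <<'E'
from h import *
c=r.camera('top');P=pose(c);cs=r.camera('scene');Q=pose(cs)
for u,v in((270,205),(200,130),(160,60),(550,200)):
  for z in(.3,.5,.7,.9,1.1):print(u,v,z,ray(c,P,u,v,z),proj(cs,Q,ray(c,P,u,v,z)))
E
```

```text
270 205 0.3 [0.5345 0.0542 0.3   ] [270.3653 155.1507]
270 205 0.5 [0.5018 0.0506 0.5   ] [265.6428  92.2074]
270 205 0.7 [0.4691 0.0471 0.7   ] [259.7369  13.4915]
270 205 0.9 [0.4363 0.0435 0.9   ] [252.1391 -87.775 ]
270 205 1.1 [0.4036 0.04   1.1   ] [ 242.0008 -222.9025]
200 130 0.3 [0.7307 0.2301 0.3   ] [248.8259 124.5323]
200 130 0.5 [0.6575 0.1903 0.5   ] [246.9094  72.5905]
200 130 0.7 [0.5844 0.1505 0.7   ] [244.4212   5.1515]
200 130 0.9 [0.5112 0.1107 0.9   ] [241.0604 -85.9365]
200 130 1.1 [0.4381 0.0709 1.1   ] [ 236.2706 -215.7577]
160 60 0.3 [0.9229 0.3372 0.3   ] [247.4724 104.0351]
160 60 0.5 [0.8102 0.2753 0.5   ] [245.8698  59.0985]
160 60 0.7 [0.6974 0.2135 0.7   ] [243.7344  -0.7793]
160 60 0.9 [0.5847 0.1516 0.9   ] [240.7475 -84.5359]
160 60 1.1 [0.4719 0.0898 1.1   ] [ 236.2727 -210.013 ]
550 200 0.3 [ 0.5367 -0.6376  0.3   ] [525.6592 204.4731]
550 200 0.5 [ 0.5035 -0.4986  0.5   ] [484.3064 122.6548]
550 200 0.7 [ 0.4703 -0.3597  0.7   ] [435.4508  25.9918]
550 200 0.9 [ 0.4371 -0.2207  0.9   ] [376.8466 -89.9592]
550 200 1.1 [ 0.404  -0.0818  1.1   ] [ 305.2527 -231.6108]
```

Request:
step_arm --dr '[[0, 0, 0], [0, 0, 0], [0, 0, 0], [0, 0, 0]]' --linear '[[-0.02, -0.02, 0], [-0.039, -0.038, 0], [-0.039, -0.038, 0], [-0.02, -0.02, 0]]' --hand '[0, 0, 0, 0]'

```text
time_s: 0.8
eef_pos: [0.3461, 0.4217, 0.2418]
tcp_rot: [0.232, 0.973, -0.0, 0.0]
wrist_force: [0.3, 0.2, 0.3]
width: 0.087
gripper_force: 0.0
```

Request:
step_arm --dr '[[0, 0, 0], [0, 0, 0], [0, 0, 0], [0, 0, 0], [0, 0, 0], [0, 0, 0], [0, 0, 0], [0, 0, 0], [0, 0, 0], [0, 0, 0], [0, 0, 0], [0, 0, 0], [0, 0, 0], [0, 0, 0]]' --linear '[[-0.02, -0.02, 0], [-0.04, -0.038, 0], [-0.04, -0.038, 0], [-0.04, -0.038, 0], [-0.04, -0.038, 0], [-0.04, -0.038, 0], [-0.04, -0.038, 0], [-0.04, -0.038, 0], [-0.04, -0.038, 0], [-0.04, -0.038, 0], [-0.03, -0.034, 0], [-0.017, -0.017, 0.02], [0, 0, 0.03], [0, 0, 0]]' --hand '[0, 0, 0, 0, 0, 0, 0, 0, 0, 0, 0, 0, 0, 0]'

```text
time_s: 2.55
eef_pos: [0.5399, -0.1353, 0.1895]
tcp_rot: [0.23, 0.973, -0.0, -0.002]
wrist_force: [-0.5, -0.5, -0.0]
width: 0.0877
gripper_force: 0.0
```

```bash
python3 - <<'E'
from h import *
s=r.get_state();c=r.camera('wrist');P=pose(c,s);print(s['joints'],s['eef_pos'],s['wrist_force'],s['tcp_rot'])
save(c,'w1.png')
E
```

```text
[-0.3392  0.1723  0.5988  1.772  -0.1018  1.2332  1.3933] [ 0.5399 -0.1353  0.1895] [-0.4828 -0.5241 -0.0437] [ 0.2301  0.9732 -0.0003 -0.0024]
```

View pics/w1.png

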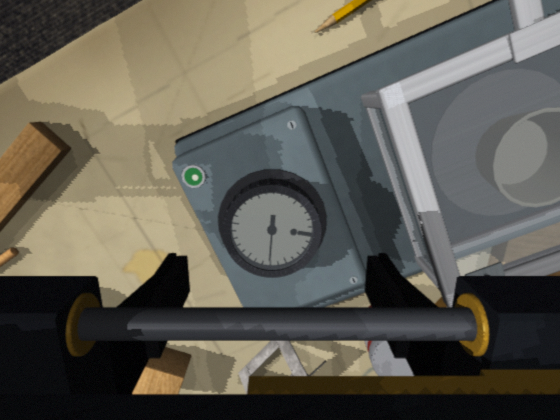

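The wrist view shows the dial at (271,230). The zero mark, with its dot, is at (300,232), and the thin end of the needle points down to (270,262). I'll rectify the dial plane to measure both angles.

```bash
cat >> h.py <<'E'
def rect(c,P,ctr,half=.036,px=560,z=.091):
    g=[(ctr[0]+a*half,ctr[1]+b*half,z) for a,b in((1,1),(1,-1),(-1,-1),(-1,1))]  # up=+x, left=+y
    src=np.float32([proj(c,P,p) for p in g]);dst=np.float32([(0,0),(px,0),(px,px),(0,px)])
    return cv2.warpPerspective(c['image'],cv2.getPerspectiveTransform(src,dst),(px,px),flags=cv2.INTER_CUBIC)
E
python3 - <<'E'
from h import *
s=r.get_state();c=r.camera('wrist');P=pose(c,s)
ctr=ray(c,P,271.5,230,.091);print(ctr)
im=rect(c,P,ctr);cv2.imwrite('pics/d1.png',im[:,:,::-1])
a=ray(c,P,386,93,.116);b=ray(c,P,511,39,.116);print('cover corner-front',a,b,'yaw',np.arctan2(-(b-a)[0],(b-a)[1]))
E
```

```text
[ 0.5453 -0.1417  0.091 ]
cover corner-front [ 0.4923 -0.0415  0.116 ] [0.4967 0.0298 0.116 ] yaw -0.06084237758255831
```

View pics/d1.png

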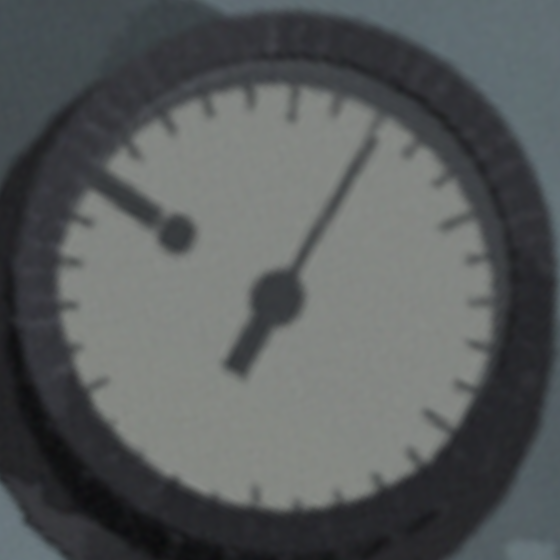

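Request:
step_arm --dr '[[0, 0, 0], [0, 0, 0], [0, 0, 0], [0, 0, 0], [0, 0, 0], [0, 0, 0]]' --linear '[[-0.005, -0.003, 0], [0, 0, 0.02], [0, 0, 0.03], [0, 0, 0.02], [0, 0, 0.018], [0, 0, 0]]' --hand '[0, 0, 0, 0, 0, 0]' --grip_force 20

```text
time_s: 3.4
eef_pos: [0.5443, -0.1403, 0.1028]
tcp_rot: [0.23, 0.973, -0.0, -0.001]
wrist_force: [0.3, -0.3, 0.4]
width: 0.0872
gripper_force: 0.0
```

Request:
step_arm --dr '[[0, 0, 0], [0, 0, 0], [0, 0, 0], [0, 0, 0]]' --linear '[[0, 0, 0], [0, 0, 0], [0, 0, 0], [0, 0, 0]]' --hand '[0.4, 0.4, 0.4, 0.4]' --grip_force 20

```text
time_s: 3.9
eef_pos: [0.5447, -0.142, 0.1044]
tcp_rot: [0.23, 0.973, -0.001, 0.001]
wrist_force: [-2.2, -4.2, 3.8]
width: 0.0676
gripper_force: 20.0
```

Request:
step_arm --dr '[[0, 0, 0.04], [0, 0, 0.1], [0, 0, 0.12], [0, 0, 0.12], [0, 0, 0.12], [0, 0, 0.12], [0, 0, 0.12], [0, 0, 0.12], [0, 0, 0.12], [0, 0, 0.12], [0, 0, 0.12], [0, 0, 0.12], [0, 0, 0.1], [0, 0, 0.06], [0, 0, 0.027], [0, 0, 0], [0, 0, 0]]' --linear '[[0, 0, 0], [0, 0, 0], [0, 0, 0], [0, 0, 0], [0, 0, 0], [0, 0, 0], [0, 0, 0], [0, 0, 0], [0, 0, 0], [0, 0, 0], [0, 0, 0], [0, 0, 0], [0, 0, 0], [0, 0, 0], [0, 0, 0], [0, 0, 0], [0, 0, 0]]' --hand '[0.4, 0.4, 0.4, 0.4, 0.4, 0.4, 0.4, 0.4, 0.4, 0.4, 0.4, 0.4, 0.4, 0.4, 0.4, 0.4, 0.4]'

```text
time_s: 6.02
eef_pos: [0.5431, -0.1426, 0.1043]
tcp_rot: [0.84, 0.543, -0.001, -0.0]
wrist_force: [-6.7, -4.6, 8.9]
width: 0.0675
gripper_force: 20.0
```

Request:
step_arm --dr '[[0, 0, 0], [0, 0, 0], [0, 0, 0], [0, 0, 0], [0, 0, 0], [0, 0, 0], [0, 0, 0], [0, 0, 0]]' --linear '[[0, 0, 0], [0, 0, 0], [0, 0, 0], [0, 0, -0.02], [0, 0, -0.035], [0, 0, -0.03], [0, 0, 0], [0, 0, 0]]' --hand '[0, 0, 0, 0, 0, 0, 0, 0]'

```text
time_s: 7.02
eef_pos: [0.5446, -0.1402, 0.1887]
tcp_rot: [0.839, 0.544, 0.0, -0.0]
wrist_force: [-0.1, 0.3, 0.5]
width: 0.0871
gripper_force: 0.0
```

```bash
python3 - <<'E'
from h import *
s=r.get_state();c=r.camera('wrist');P=pose(c,s);print(s['joints'],s['eef_pos'],s['wrist_force'],s['tcp_rot'])
a=rect(c,P,(.543,-.1414));b=c['image'];save(c,'w2raw.png')
cv2.imwrite('pics/w2.png',np.hstack([cv2.resize(a,(420,420)),b[:,:,:]])[:, :800,::-1])
E
```

```text
[-0.5651  0.221   0.88    1.7701 -0.1806  1.2344 -0.0568] [ 0.5446 -0.1402  0.1887] [-0.0848  0.3293  0.5126] [ 0.8389  0.5443  0.0002 -0.0002]
```

View pics/w2.png

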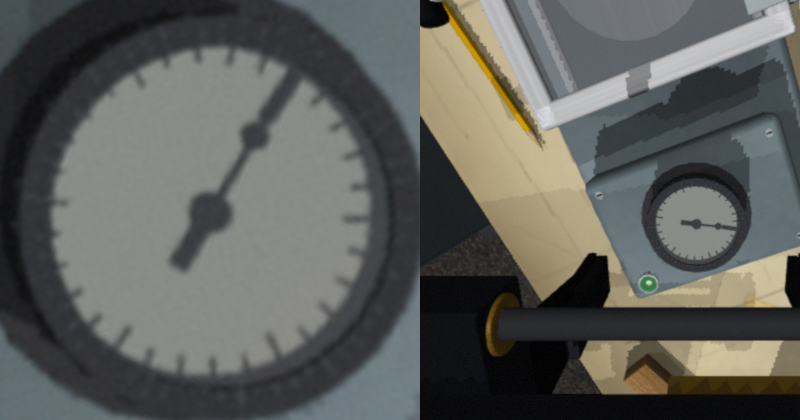

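Request:
step_arm --dr '[[0, 0, 0.06], [0, 0, 0.12], [0, 0, 0.13], [0, 0, 0.13], [0, 0, 0.13], [0, 0, 0.13], [0, 0, 0.13], [0, 0, 0.13], [0, 0, 0.13], [0, 0, 0.085], [0, 0, 0.04], [0, 0, 0]]' --linear '[[0, 0, 0], [0, 0, 0], [0, 0, 0], [0, 0, 0], [0, 0, 0], [0, 0, 0], [0, 0, 0], [0, 0, 0], [0, 0, 0], [0, 0, 0], [0, 0, 0], [0, 0, 0]]' --hand '[0, 0, 0, 0, 0, 0, 0, 0, 0, 0, 0, 0]'

```text
time_s: 8.57
eef_pos: [0.5444, -0.1404, 0.188]
tcp_rot: [0.999, -0.032, -0.001, 0.0]
wrist_force: [-0.4, -0.1, 0.1]
width: 0.0869
gripper_force: 0.0
```

Request:
step_arm --dr '[[0, 0, 0], [0, 0, 0], [0, 0, 0], [0, 0, 0], [0, 0, 0], [0, 0, 0], [0, 0, 0], [0, 0, 0]]' --linear '[[-0.008, -0.015, 0], [-0.016, -0.03, 0], [-0.018, -0.035, 0], [-0.018, -0.035, 0], [-0.018, -0.035, 0], [-0.011, -0.02, 0], [-0.004, -0.0085, 0], [0, 0, 0]]' --hand '[0, 0, 0, 0, 0, 0, 0, 0]'

```text
time_s: 9.57
eef_pos: [0.4635, 0.0435, 0.1885]
tcp_rot: [0.999, -0.032, 0.0, 0.0]
wrist_force: [0.6, -0.0, 0.7]
width: 0.0868
gripper_force: 0.0
```

```bash
python3 - <<'E'
from h import *
s=r.get_state();c=r.camera('wrist');P=pose(c,s);print(s['joints'],s['eef_pos'],s['wrist_force'],s['tcp_rot'],R.from_quat(s['tcp_rot']).as_matrix()[:2,:2])
print('pred grip px',proj(c,P,(.4625,.044,.109)),'TCP px',proj(c,P,s['eef_pos']));save(c,'w3.png')
E
```

```text
[-1.1581 -0.1198  0.9637  1.9885  0.1047  1.2232 -1.8676] [0.4635 0.0435 0.1885] [ 0.572  -0.0269  0.6772] [ 0.9995 -0.0317  0.0001  0.    ] [[ 0.998  -0.0633]
 [-0.0633 -0.998 ]]
pred grip px [276.8431 230.5821] TCP px [278.0367 291.6801]
```

View pics/w3.png

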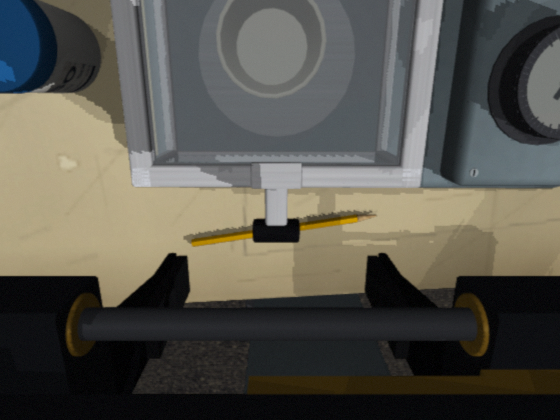

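The grip is at (276,231), 1 px from the prediction, and squared to the fingers. Next I descend and pinch its ends.

Request:
step_arm --dr '[[0, 0, 0], [0, 0, 0], [0, 0, 0], [0, 0, 0], [0, 0, 0], [0, 0, 0]]' --linear '[[-0.001, 0, 0.01], [0, 0, 0.025], [0, 0, 0.025], [0, 0, 0.015], [0, 0, 0.005], [0, 0, 0]]' --hand '[0, 0, 0, 0, 0, 0]'

```text
time_s: 10.38
eef_pos: [0.4626, 0.0434, 0.1086]
tcp_rot: [0.999, -0.032, 0.0, 0.0]
wrist_force: [-0.5, 0.5, -0.3]
width: 0.087
gripper_force: 0.0
```

Request:
step_arm --dr '[[0, 0, 0], [0, 0, 0], [0, 0, 0], [0, 0, 0], [0, 0, 0], [0, 0, 0]]' --linear '[[0, 0, 0], [0, 0, 0], [0, 0, 0], [0, 0, 0], [0, 0, 0], [0, 0, 0]]' --hand '[0.8, 0.8, 0.8, 0.8, 0.8, 0.8]' --grip_force 25

```text
time_s: 11.12
eef_pos: [0.4623, 0.0437, 0.1086]
tcp_rot: [0.999, -0.032, 0.0, -0.0]
wrist_force: [-0.0, 0.2, -0.6]
width: 0.0347
gripper_force: 0.0
```

```bash
python3 - <<'E'
from h import *
s=r.get_state();print(s['joints'],s['eef_pos'],s['wrist_force'],s['width'])
L,N=.188,16
t=np.linspace(0,1.047,N+1);x=L*(1-np.cos(t));z=L*np.sin(t);print(np.c_[np.diff(x),-np.diff(z)].round(4).tolist(),x[-1],z[-1])
E
```

```text
[-1.1514  0.0333  1.0294  2.0832 -0.0332  1.0414 -1.7404] [0.4623 0.0437 0.1086] [-0.005   0.1712 -0.6227] 0.03470262216781327
[[0.0004, -0.0123], [0.0012, -0.0122], [0.002, -0.0121], [0.0028, -0.012], [0.0036, -0.0118], [0.0043, -0.0115], [0.0051, -0.0112], [0.0058, -0.0108], [0.0065, -0.0104], [0.0072, -0.01], [0.0078, -0.0095], [0.0084, -0.009], [0.009, -0.0084], [0.0095, -0.0078], [0.01, -0.0072], [0.0104, -0.0065]] 0.09396783797575083 0.1627942029221107
```

Request:
step_arm --dr '[[0, 0, 0], [0, 0, 0], [0, 0, 0], [0, 0, 0]]' --linear '[[0, 0, 0], [0, 0, 0], [0, 0, 0], [0, 0, 0]]' --hand '[0.8, 0.8, 0.8, 0.8]' --grip_force 25

```text
time_s: 11.62
eef_pos: [0.4624, 0.0443, 0.1086]
tcp_rot: [0.999, -0.032, 0.0, -0.0]
wrist_force: [0.3, 3.8, -0.8]
width: 0.0296
gripper_force: 25.0
```

Request:
step_arm --dr '[[0, 0, 0], [0, 0, 0], [0, 0, 0], [0, 0, 0], [0, 0, 0], [0, 0, 0], [0, 0, 0], [0, 0, 0], [0, 0, 0]]' --linear '[[0.0004, 0, -0.0123], [0.0012, 0, -0.0122], [0.002, 0, -0.0121], [0.0028, 0, -0.012], [0.0036, 0, -0.0118], [0.0043, 0, -0.0115], [0.0051, 0, -0.0112], [0.0058, 0, -0.0108], [0, 0, 0]]' --hand '[0.8, 0.8, 0.8, 0.8, 0.8, 0.8, 0.8, 0.8, 0.8]'

```text
time_s: 12.75
eef_pos: [0.4873, 0.0426, 0.2032]
tcp_rot: [0.999, -0.032, -0.001, -0.0]
wrist_force: [-1.9, 4.5, -1.4]
width: 0.0294
gripper_force: 25.0
```

Request:
step_arm --dr '[[0, 0, 0], [0, 0, 0], [0, 0, 0], [0, 0, 0], [0, 0, 0], [0, 0, 0], [0, 0, 0], [0, 0, 0], [0, 0, 0], [0, 0, 0], [0, 0, 0], [0, 0, 0]]' --linear '[[0.0065, 0, -0.0104], [0.0072, 0, -0.01], [0.0078, 0, -0.0095], [0.0084, 0, -0.009], [0.009, 0, -0.0084], [0.0095, 0, -0.0078], [0.01, 0, -0.0072], [0.0104, 0, -0.0065], [0, 0, 0], [0, 0, 0], [0, 0, 0], [0, 0, 0]]' --hand '[0.8, 0.8, 0.8, 0.8, 0.8, 0.8, 0.8, 0.8, 0.8, 0.8, 0.8, 0.8]'

```text
time_s: 14.25
eef_pos: [0.5557, 0.038, 0.2716]
tcp_rot: [0.999, -0.032, -0.0, -0.0]
wrist_force: [-2.6, 4.6, 3.2]
width: 0.0292
gripper_force: 25.0
```

```bash
python3 - <<'E'
from h import *
s=r.get_state();p=s['eef_pos'];print(s['joints'],p,s['wrist_force'],s['width'],abs(s['dq']).max())
H=scale_pt((.543,-.1415),-.063,.084,.07,.109);d=p-H;print(H,'len',np.hypot(np.hypot(*d[:2]),d[2]),'ang',np.degrees(np.arctan2(d[2],np.hypot(*d[:2]))))
cs=r.camera('scene');c=r.camera('wrist');a=cv2.resize(cs['image'][130:300,190:400],(519,420));
cv2.imwrite('pics/e1.png',cv2.resize(np.hstack([a,c['image']])[:,:,::-1],(800,311)))
E
```

```text
[-1.0685  0.1675  1.0719  1.6703 -0.1499  1.3935 -1.6103] [0.5557 0.038  0.2716] [-2.5589  4.581   3.2065] 0.029192270203039238 0.0014089177184374952
[0.6501 0.0321 0.109 ] len 0.18813674701357236 ang 59.817096356612225
```

View pics/e1.png

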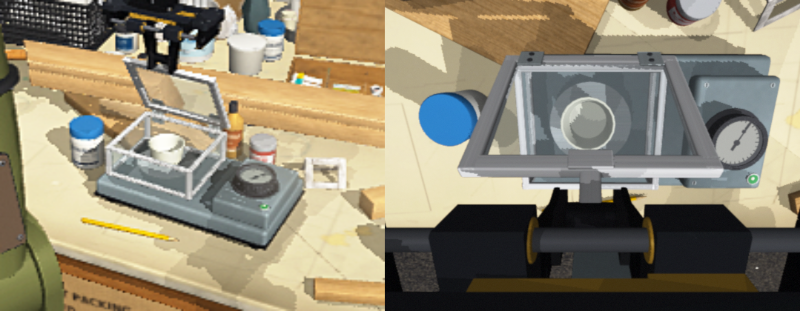

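The cover is held at 59.8° by the grip. The dial still shows the mark under the needle, and the cup and the other things in view are in place, so I'm handing in.

```bash
python3 -c "
from plant import r
print(r.close_job())"
```

```text
the job is handed in; nothing more can be done
None
```

The job is handed in: the dial's zero mark is under the needle (about 0.6 mm off at the tip), and the gripper holds the cover still at about 60° (59.8° measured), with the cup and the other things I could see still in place; the hand-in returned no verdict.

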